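# Hang a pastry sign on the counter rail and slide it to its place

## Robot

A 6-joint arm with a two-finger parallel gripper is mounted at the origin on the work surface. World frame = base frame: x ahead of the robot, y to its left, z up, the work surface at z = 0. Lengths are in m, angles in degrees, forces in N, time in s.
With the tool pointing down it reaches from about 0.325 to 0.85 m from the base axis. Payload 4.4 kg.
Tool frame: the origin (TCP) lies on the centre line of the jaws, within the pads' length; the fingertips stand 25 mm ahead of it and the grasp point (between the pads) lies 6 mm ahead of it (env.tcp_to_tips is the distance from the TCP to the fingertips, in m); z points along the fingers, y is the line along which they close (so a half turn about z gives the same grasp; the last joint's range is limited). The gripper opens to 94 mm and grips with 3 to 60 N. Pads are 16 mm wide; open, the fingers measure 119 mm over their backs; the gripper's body (75 mm by 177 mm) begins 78 mm behind the grasp point.
Start: joints at [-73.711, 11.837, 88.321, -0, 79.842, -8.623], TCP at [0.242, -0.522, 0.195] pointing down, gripper open.
Joint ranges: [-156.59, 156.59], [-49.26, 127.26], [12.9, 141.05], [-63.56, 243.56], [4.71, 150.69], [-161.64, 161.64]. Speed limits (degrees/s): [159.86, 159.86, 180, 180, 180, 180].

## Interface

Orientations are given as [roll, pitch, yaw] about the fixed x, y, z axes, in that order (R = Rz(yaw) Ry(pitch) Rx(roll)).
In Python, from plant import env gives the robot as it stands. The module is installed in compiled form; this text tells all that it offers.
- The arm moves only by the tool send_rows, never from a script. Its argument "series" is one flat list of numbers, 4 for each row, row after row: the shift along the tool's x, y, z in units of 0.12 m (1.0 is 0.12 m), then the turn about the tool's z in units of 180 degrees (1.0 is 180 degrees). A call has exactly 5 rows; each row is the pose to reach, as a shift and turn from the pose commanded when the call began, along the tool's axes at that moment, turning the shorter way round; what a row does not reach only later rows make up. A row lasts 1/8 s, in which the tool goes at most 62.5 mm and 10.7 degrees, less where a joint would pass 70% of its speed; a pose out of reach is approached as far as the arm can. A call with a number of a shift or a turn outside -1 to 1 is refused whole. A call with a gripper value outside its range is refused whole. "jaw" is the opening, from -1 (shut) to 1 (fully open), set as the call begins (left out, the last holds). The fingers move at their own pace and stop on an object; the grip force is fixed at half the most. Time passes only in rows, so rows that repeat a pose let the fingers close, or fill a call up. It gives the time, the measured TCP pose, the force, the opening and the grip force at its end, in the units of the state.
- env.sense(): the state, without advancing time (a new reading comes with each control period).
- env.grab_frame(name): name is "scene" or "top" or "wrist"; returns a dict with "image" (480x640x3 uint8, red, green, blue), "camera_matrix" (3x3 intrinsics, pixels), "view" (4x4, takes a point from world to camera coordinates). Camera axes: x right, y up, looking along -z (the intrinsics and any distortion apply to the point x, -y, -z); pixel columns grow to the right and rows downward; lengths in m; the calibration is good to about 2 mm. A picture is of the moment at which its call begins. There is no depth.
- env.close_job(): hands the job in; it is judged then, once.
The state is a dict: "clock": time; "q": joint angles; "dq": joint speeds; "joint_torque": joint torques, N m; "ee_pos": TCP position; "orientation": TCP orientation; "contact_force": force on the tool from outside, world axes, zero at the start; "ft_torque": the same for the moment, N m; "opening": opening from 0.0 (shut) to 1.0 (fully open); "grip_force": force on a finger pad.
Only numpy, scipy, OpenCV 4.12 (cv2) and the standard library are available. Lean on these libraries where they do the work, as an engineer would, in place of code of your own. Each camera call takes 0.05 s, during which the arm holds its last target. There are 200 camera calls.

## Task

Take the red sign out of the slotted stand, hook it over the steel rail above the pastry tray at the green band, and slide it along the rail, without lifting it off again, until its hook sits on the yellow band. Leave it hanging there freely and still. Leave the other two signs in the stand and do not disturb the other things on the counter.

Things in the scene. Friction and masses are not known exactly. Their poses are not given: they have to be found in the camera images.
- red_sign: red hook-on sign of rigid plastic, about 150 g, upright in one of the stand's slots, its underside 8 mm above the table. Origin: centre of the board's lower edge; z up, y along the board's width, x across it. Board 90 (y) x 6 (x) x 70 high, red with a pale panel. Above it (z = 67 to 132 mm) a black hook, and on top of the hook a red grip post
- red_sign_hook (a point): seat of the black hook, where the rail's axis lies once hung: x = y = 0, z = 116.5 mm of the sign, same axes. Hook 24 mm wide (y): back leg at x = -19 to -14 mm up from the board; inverted V, inner apex z = 125; lip at x = 14 to 19, tip z = 102. It is open to +x: the rail enters between the board's top (z = 72) and the lip's tip; then lower the sign until the V sits on the rail
- red_sign_grip (a point): middle of the free part of the red grip post on top of the red sign (z = 158 mm of the sign, x = y = 0, same axes). The post is 16 x 16 mm, its faces square to x and y, free from z = 133 to its top at z = 183: grip it from above on either pair of faces. The neighbouring signs' posts are 70 mm away along x
- rail: fixed straight steel rail, 12 mm in diameter, 400 mm long along its y, on two posts (16 mm thick, 206 mm high, feet 60 mm in diameter) at its ends. Origin on the table below its middle, z up; its +x points away from the robot, within 15 degrees. The signs' +x does too, within 9 degrees
- rail_mid (a point): middle of the rail's axis, 200 mm above the table; axes as the rail's
- green_band: green band painted round the rail, 44 mm wide, no hindrance to sliding. Origin: its middle on the rail's axis; axes as the rail's. In the left or the right half of the rail, 140 to 230 mm from the yellow band
- yellow_band: yellow band painted round the rail, 44 mm wide, no hindrance to sliding, in the other half of the rail. Origin: its middle on the rail's axis; axes as the rail's
- tray: fixed steel tray, 160 x 280 mm, with buns on it up to 46 mm high, on the table under the rail. Origin under its centre
- stand: fixed dark wooden stand, 230 (x) x 106 (y) x 38 high, with three slots along y at x = -70, 0 and +70 mm, each 8 mm wide, 30 mm deep and 96 mm long; one sign stands in each. Origin under its centre
- blue_sign: the same shape as the red sign, with a blue board and post; a bystander that stands in another slot of the stand
- white_sign: the same shape as the red sign, with a white board and post; a bystander that stands in another slot of the stand
- mug: white ceramic mug, 76 mm across, 75 mm high, on the counter near the robot. Origin under its centre
- sugar_jar: glass jar with steel cap, 72 mm across, 100 mm high, beyond the rail. Origin under its centre
- cup: small blue cup, 64 mm across, 55 mm high, beyond the stand. Origin under its centre
- spoon: steel spoon, under 200 mm long and 25 mm high, lying on the counter to the robot's left

How it is judged (in metres and radians):
On the way, in this order (a step that is already met when the one before it is completed fails the run):
1. the red sign is hooked on the rail at the green band (hook within 30 mm of the band's middle) (x of red_sign_hook in the frame of rail_mid between -0.008 and 0.008 m and z of red_sign_hook in the frame of rail_mid between -0.008 and 0.008 m and angle between the y axis of red_sign and the y axis of rail, either way round below 0.25 rad and angle between red_sign's own z axis and vertical below 0.25 rad and y of red_sign_hook in the frame of green_band between -0.03 and 0.03 m), for 0.1 s.
2. on its way, still hooked on the rail, it passes 65 to 100 mm from the yellow band's middle (x of red_sign_hook in the frame of rail_mid between -0.008 and 0.008 m and z of red_sign_hook in the frame of rail_mid between -0.008 and 0.008 m and angle between the y axis of red_sign and the y axis of rail, either way round below 0.25 rad and angle between red_sign's own z axis and vertical below 0.25 rad and (y of red_sign_hook in the frame of yellow_band between 0.065 and 0.1 m or y of red_sign_hook in the frame of yellow_band between -0.1 and -0.065 m)), for 0.02 s.
3. still hooked on the rail, it passes 25 to 60 mm from the yellow band's middle (x of red_sign_hook in the frame of rail_mid between -0.008 and 0.008 m and z of red_sign_hook in the frame of rail_mid between -0.008 and 0.008 m and angle between the y axis of red_sign and the y axis of rail, either way round below 0.25 rad and angle between red_sign's own z axis and vertical below 0.25 rad and (y of red_sign_hook in the frame of yellow_band between 0.025 and 0.06 m or y of red_sign_hook in the frame of yellow_band between -0.06 and -0.025 m)), for 0.02 s.
At the end, for the whole second after the job is handed in: The red sign hangs still and free on the rail, its hook's seat within 8 mm of the rail's axis, its hook's middle within 12 mm of the middle of the yellow band along the rail, its board within 0.25 rad of the rail's direction and of upright; the blue and white signs stand in their slots (x of red_sign_hook in the frame of rail_mid between -0.008 and 0.008 m and z of red_sign_hook in the frame of rail_mid between -0.008 and 0.008 m and angle between the y axis of red_sign and the y axis of rail, either way round below 0.25 rad and angle between red_sign's own z axis and vertical below 0.25 rad and y of red_sign_hook in the frame of yellow_band between -0.012 and 0.012 m and contact force between red_sign and rail above 0.3 N and linear speed of red_sign below 0.03 m/s and angular speed of red_sign below 0.4 rad/s and z of each of blue_sign, white_sign in the frame of stand below 0.02 m); the robot touches nothing.
It fails at once if the blue or white sign is moved more than 25 mm (distance of any of blue_sign, white_sign from where it was at the start of the episode above 0.025 m).
It fails at once if the mug, jar, cup or spoon is moved more than 30 mm (distance of any of mug, sugar_jar, cup, spoon from where it was at the start of the episode above 0.03 m).
It also fails if it takes over 59 s, if anything falls off the work surface, if the arm or the gripper's body presses on something with over 40 N, if the wrist force passes 120 N, or if a joint passes its speed limit or range.

## Working session

There is one attempt and no reset: what is moved stays moved. The work goes in short steps, Python scripts to look and compute and a tool call to move; the robot and the scene stay as the last step left them, time stands still between calls to the robot, and variables do not carry over. Pictures are saved under pics/ and viewed, at most 10 in all, crops included, and the job is handed in when it is done.

Besides the shell and the picture viewer there is one more tool, called after "Emit:" as a command line: name --argument value ..., lists and objects as JSON in quotes. send_rows: Moves the arm, as the interface text tells. Its arguments: {"type":"object","properties":{"series":{"type":"array"},"jaw":{"type":"number"}},"required":["series"]}

```bash
mkdir -p pics
python3 - <<'E'
from plant import env
import cv2,pickle
d={}
for n in("scene","top","wrist"):
    f=env.grab_frame(n);d[n]=f
    cv2.imwrite(f"pics/{n}0.png",f["image"][:,:,::-1])
    print(n,f["camera_matrix"].round(1).tolist(),f["view"].round(3).tolist(),[k for k in f])
pickle.dump(d,open("f0.pkl","wb"))
print(env.sense(),env.tcp_to_tips)
E
```

```text
scene [[573.3, 0.0, 316.4], [0.0, 573.3, 236.1], [0.0, 0.0, 1.0]] [[0.731, 0.682, 0.001, -0.45], [-0.588, 0.629, 0.509, 0.213], [0.347, -0.372, 0.861, -1.456], [0.0, 0.0, 0.0, 1.0]] ['image', 'camera_matrix', 'view']
top [[464.9, 0.0, 324.4], [0.0, 464.9, 245.7], [0.0, 0.0, 1.0]] [[-0.06, -0.998, 0.001, 0.1], [0.977, -0.058, 0.204, -0.585], [-0.204, 0.014, 0.979, -0.94], [0.0, 0.0, 0.0, 1.0]] ['image', 'camera_matrix', 'view']
wrist [[337.4, 0.0, 325.7], [0.0, 337.4, 238.9], [0.0, 0.0, 1.0]] [[0.421, -0.907, -0.002, -0.574], [0.868, 0.404, -0.289, 0.031], [0.263, 0.12, 0.957, -0.392], [0.0, 0.0, 0.0, 1.0]] ['image', 'camera_matrix', 'view']
{'clock': 0.15, 'q': array([-7.37118812e+01,  1.18750589e+01,  8.83832922e+01,  1.57239499e-04,
        7.98413165e+01, -8.62351225e+00]), 'dq': array([-0.00752929, -0.12453616, -0.29933866,  0.00363585, -0.06154102,
        0.03669616]), 'joint_torque': array([ 9.18852165e-04, -3.71309316e+01, -2.81813943e+01,  6.99597783e-02,
        3.27186298e-02, -1.09361326e-04]), 'ee_pos': array([ 0.24201092, -0.52090316,  0.19415988]), 'orientation': array([-1.79901482e+02, -1.50972216e-02,  2.49115902e+01]), 'contact_force': array([ 0.2701598 , -0.54977394,  0.35924319]), 'ft_torque': array([-0.01397622,  0.0229175 , -0.0214823 ]), 'grip_force': 0.0, 'opening': 0.9996801820427947} 0.025
```

View pics/scene0.png

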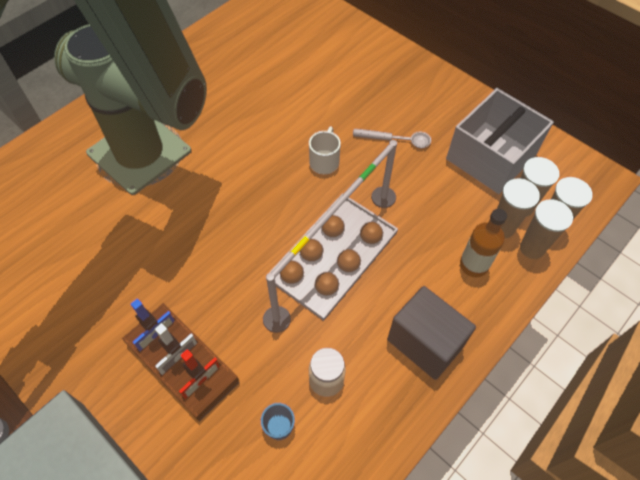

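View pics/top0.png

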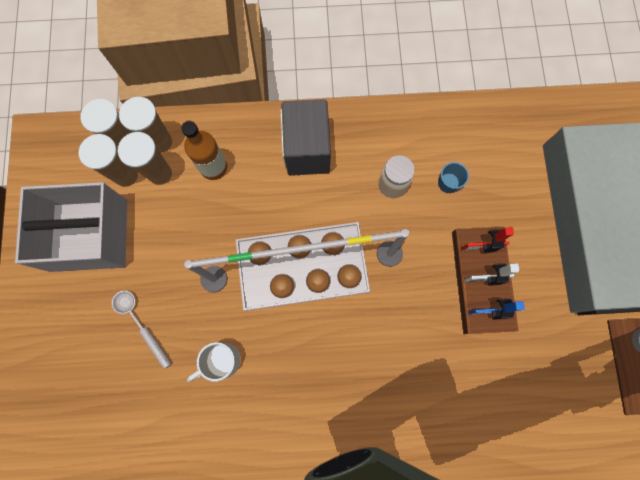

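The top view has red in the farthest slot: post at about (505,235), board at about (480,245). The green band is near (240,257) and the yellow near (360,240). Next I'll triangulate the bands and the red parts.

```bash
cat > h.py <<'E'
import numpy as np,cv2
def ray(f,p):
    V=f["view"];R=V[:3,:3];c=-R.T@V[:3,3];K=f["camera_matrix"]
    d=np.array([(p[0]-K[0,2])/K[0,0],-(p[1]-K[1,2])/K[1,1],-1.]);return c,R.T@d
def onz(f,p,z):
    c,d=ray(f,p);return c+d*(z-c[2])/d[2]
def tri(a,b):
    A=np.zeros((3,3));y=np.zeros(3)
    for c,d in(a,b):
        d=d/np.linalg.norm(d);P=np.eye(3)-np.outer(d,d);A+=P;y+=P@c
    x=np.linalg.solve(A,y)
    return x,[float(np.linalg.norm(np.cross(x-c,d/np.linalg.norm(d)))) for c,d in(a,b)]
def proj(f,X):
    p=f["view"]@np.r_[X,1];K=f["camera_matrix"];return np.array([K[0,0]*p[0]/-p[2]+K[0,2],K[1,1]*p[1]/p[2]+K[1,2]])
H={"green":((45,85),120),"yellow":((25,33),150),"red":((0,4),170)}
def mask(f,c):
    h=cv2.cvtColor(f["image"],cv2.COLOR_RGB2HSV).astype(int);(a,b),s=H[c]
    m=(h[...,0]>=a)&(h[...,0]<=b)&(h[...,1]>s)&(h[...,2]>60)
    if c=="red": m|=(h[...,0]>=176)&(h[...,1]>s)&(h[...,2]>60)
    return m.astype(np.uint8)
def blobs(f,c,mn=15):
    n,l,s,ce=cv2.connectedComponentsWithStats(mask(f,c))
    return [(ce[i],s[i].tolist(),(l==i)) for i in range(1,n) if s[i][4]>=mn]
E
python3 - <<'E'
import pickle;from h import *
d=pickle.load(open("f0.pkl","rb"))
B={}
for n in("scene","top"):
  for c in H:
    for ce,s,m in blobs(d[n],c):
      print(n,c,ce.round(1),s, onz(d[n],ce,.2).round(4) if c!="red" else "")
      if c!="red": B[n,c]=max(B.get((n,c),(0,)),(s[4],tuple(ce)))
for c in("green","yellow"):
  print(c,tri(ray(d["scene"],B["scene",c][1]),ray(d["top"],B["top",c][1])))
a=np.hstack([cv2.resize(d["top"]["image"][215:345,440:540],None,fx=4,fy=4,interpolation=2),cv2.resize(d["scene"]["image"][290:420,120:220],None,fx=4,fy=4,interpolation=2)])
cv2.imwrite("pics/crop1.png",a[:,:,::-1])
E
```

```text
scene green [367.6 171. ] [361, 164, 14, 15, 78] [0.5489 0.2249 0.2   ]
scene yellow [299.3 244.5] [292, 237, 16, 16, 87] [0.5671 0.004  0.2   ]
scene red [186.2 355.1] [181, 350, 11, 12, 85] 
scene red [209.7 363.8] [204, 359, 12, 11, 44] 
scene red [185.5 386.7] [180, 381, 12, 12, 44] 
top green [239.3 256.9] [228, 252, 24, 10, 136] [0.5492 0.2237 0.2   ]
top yellow [359.1 239.6] [348, 236, 23, 8, 114] [0.5686 0.0019 0.2   ]
top red [503.6 233.8] [495, 227, 19, 14, 168] 
top red [505.6 243. ] [504, 241, 5, 5, 16] 
top red [474.7 244.5] [461, 242, 31, 8, 89] 
green (array([0.54924185, 0.22381822, 0.20116178]), [0.0003782472010342686, 0.0003782472010343724])
yellow (array([0.56814605, 0.00250505, 0.203084  ]), [0.0003646693505575138, 0.00036466935055764105])
```

View pics/crop1.png

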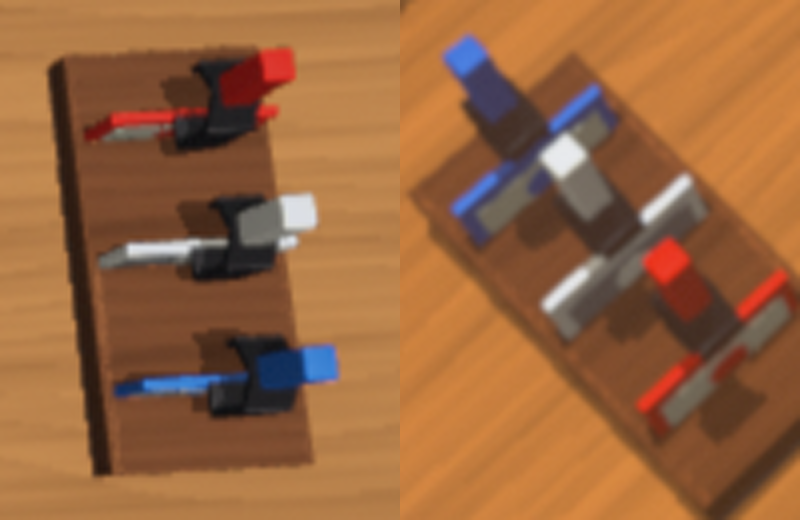

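The crop shows the post's top face at about (509,232) in the top view and (186.5,355.5) in the scene view. The signs' yaw is only a few degrees.

Run:
```python
import pickle;from h import *
d=pickle.load(open("f0.pkl","rb"));t,s=d["top"],d["scene"]
T=lambda x,y:(x/4+440-.4,y/4+215-.4)
S=lambda x,y:((x-400)/4+120-.4,y/4+290-.4)
print("post",tri(ray(t,T(277,67)),ray(s,S(667,262))),onz(t,T(277,67),.191),onz(s,S(667,262),.191))
# board top edge, z=.078
a,b=onz(t,T(95,124),.078),onz(t,T(274,110),.078);print(a,b,np.degrees(np.arctan2(-(a-b)[0],(a-b)[1])),np.linalg.norm(a-b))
a,b=onz(s,S(790,280),.078),onz(s,S(645,402),.078);print(a,b,np.degrees(np.arctan2(-(a-b)[0],(a-b)[1])),np.linalg.norm(a-b))
# stand far/near top edges z=.038
for q in [(62,57),(268,48),(108,474),(314,462)]:print(onz(t,T(*q),.038).round(4))
w=d["wrist"]["view"];print("cam",-w[:3,:3].T@w[:3,3])
```

```text
post (array([ 0.57094998, -0.28286764,  0.18544318]), [0.00011350875938546297, 0.00011350875938534891]) [ 0.56968221 -0.28061127  0.191     ] [ 0.57327421 -0.28328362  0.191     ]
[ 0.56905163 -0.22806671  0.078     ] [ 0.57096719 -0.32355601  0.078     ] 1.1492212856821924 0.0955085056068535
[ 0.57756343 -0.23869723  0.078     ] [ 0.57192491 -0.32418273  0.078     ] -3.7736908594958165 0.08567125396723009
[ 0.6155 -0.2271  0.038 ]
[ 0.6138 -0.3419  0.038 ]
[ 0.388  -0.2249  0.038 ]
[ 0.3877 -0.3347  0.038 ]
cam [ 0.31811734 -0.48590241  0.38329588]
```

Measured positions:

| Item | World position or yaw |
|---|---|
| Post | about (0.572, -0.282) |
| Sign yaw | about -1° |
| Green band | (0.549, 0.224) |
| Yellow band | (0.568, 0.002) |
| Rail yaw | about 5° |

These agree with the given sizes: the bands are 222 mm apart, and the stand centre plus 70 mm lands on the post. I'll rise and turn, then go over the post.

Emit:
send_rows --series '[0,0,-0.25,0.03,0,0,-0.5,0.06,0,0,-0.75,0.09,0,0,-1,0.12,0,0,-1,0.145]' --jaw 1

```text
clock: 0.78
ee_pos: [0.2426, -0.5229, 0.3184]
orientation: [179.7, -0.1, -1.3]
contact_force: [-0.2, -0.3, -0.5]
opening: 1.001
grip_force: 0.0
```

Emit:
send_rows --series '[0.18,-0.137,0,0,0.36,-0.273,0,0,0.54,-0.41,0,0,0.72,-0.547,0,0,0.9,-0.683,0,0]'

```text
clock: 1.4
ee_pos: [0.3524, -0.441, 0.3146]
orientation: [-180.0, 0.0, -1.2]
contact_force: [-0.3, 0.0, -0.7]
opening: 1.002
grip_force: 0.0
```

Emit:
send_rows --series '[0.18,-0.137,0,0,0.36,-0.273,0,0,0.54,-0.41,0,0,0.72,-0.547,0,0,0.9,-0.683,0,0]'

```text
clock: 2.02
ee_pos: [0.462, -0.3613, 0.3145]
orientation: [-180.0, 0.0, -1.2]
contact_force: [0.3, 0.8, -0.2]
opening: 1.002
grip_force: 0.0
```

Emit:
send_rows --series '[0.22,-0.17,0,0,0.45,-0.34,0,0,0.7,-0.53,0,0,0.9,-0.683,0,0,0.9,-0.683,0,0]'

```text
clock: 2.65
ee_pos: [0.5722, -0.2808, 0.314]
orientation: [-179.9, 0.1, -1.0]
contact_force: [-0.1, -0.6, 0.5]
opening: 1.003
grip_force: 0.0
```

Run:
```python
from h import *;from plant import env;import pickle
f=env.grab_frame("wrist");pickle.dump(f,open("f1.pkl","wb"))
cv2.imwrite("pics/w1.png",f["image"][:,:,::-1])
s=env.sense();print(s["clock"],s["ee_pos"],s["orientation"],s["opening"])
for b in blobs(f,"red",40):print(b[0],b[1])
```

```text
2.7 [ 0.5713197  -0.28179066  0.3142325 ] [-1.79980568e+02  8.66851044e-02 -1.09651788e+00] 1.0018389089151625
[351.57534247 204.23972603] [339, 197, 24, 12, 146]
[304.2208589  204.85276074] [293, 198, 26, 11, 163]
[328.21412804 223.48785872] [320, 209, 18, 29, 453]
```

View pics/w1.png

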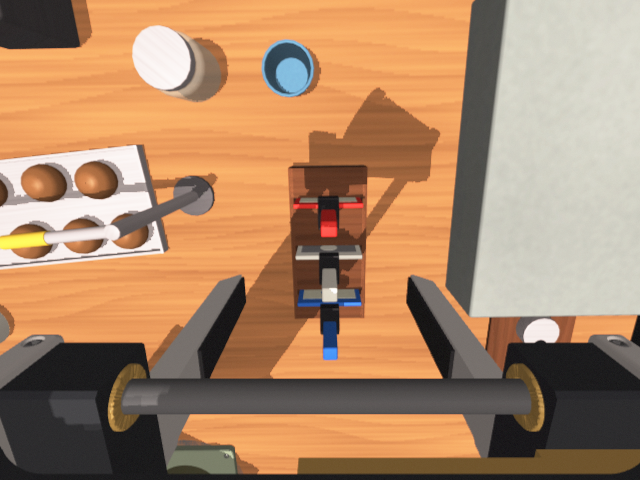

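Wrist view: the red post's top face is near (329,231), centred between the fingers. The grey box at the right needs a clearance check.

Run:
```python
from h import *;import pickle
f=pickle.load(open("f1.pkl","rb"));d=pickle.load(open("f0.pkl","rb"))
m=max(blobs(f,"red",40),key=lambda b:b[1][4])[2]
h=cv2.cvtColor(f["image"],cv2.COLOR_RGB2HSV)
for r in range(208,240):
    xs=np.where(m[r])[0]
    if len(xs):print(r,xs.min(),xs.max(),int(h[r,xs,2].mean()),end="; ")
print()
for X in[(.571,-.282),(.575,-.284)]: print(proj(f,[*X,.191]),[proj(f,[X[0]+a,X[1]+b,.191]).round(1).tolist() for a in(-.008,.008) for b in(-.008,.008)])
a,b=onz(f,(293,203),.078),onz(f,(363,203),.078);print("board",a,b)
g=cv2.cvtColor(f["image"],cv2.COLOR_RGB2GRAY);print(g[150,440:500:2],g[300,440:500:2])
t=cv2.cvtColor(d["top"]["image"],cv2.COLOR_RGB2GRAY);print(t[200,540:600:2],t[280,540:620:2])
for p in[(447,310),(453,310)]:
  for z in(0,.1,.2,.25):print(p,z,onz(f,p,z).round(3))
for p in[(573,310),(583,310)]:
  for z in(0,.1,.2,.25):print("top",p,z,onz(d["top"],p,z).round(3))
```

```text
209 324 333 80; 210 322 334 113; 211 321 335 119; 212 321 335 121; 213 321 335 122; 214 321 335 122; 215 321 335 123; 216 321 335 123; 217 321 336 120; 218 321 336 122; 219 321 336 122; 220 321 336 125; 221 320 336 158; 222 320 336 189; 223 320 336 200; 224 321 336 207; 225 320 336 206; 226 320 336 215; 227 320 336 242; 228 320 336 244; 229 320 336 245; 230 320 337 240; 231 320 336 245; 232 320 336 245; 233 320 337 239; 234 320 337 238; 235 321 336 251; 236 321 336 228; 237 322 334 127; 
[326.60198811 229.44785403] [[335.0, 237.3], [318.5, 237.6], [334.9, 221.2], [318.1, 221.5]]
[328.62494413 225.37430481] [[337.1, 233.3], [320.4, 233.6], [336.9, 217.1], [320.1, 217.3]]
board [ 0.57581758 -0.23934421  0.078     ] [ 0.57427921 -0.32864806  0.078     ]
[165 164 166 165 164 165 166 165 166  97  76  77  77  77  79  76  77  76
  77  76  75  78  79  77 117 178 205 209 209 210] [114 114 114 114 166 179 175 174 120  77  79  79  79  79  82 114 184 212
 212 210 212 211 211 211 212 210 209 211 210 210]
[147 146 147 147 147 143  72  63  63  66  66  64  65  66  67  66  66  75
 143 161 162 161 162 160 161 160 162 161 160 161] [148 148 147 146 146 147 146 146 145 145 144 144 120  62  63  64  64  65
  65  65  66  65  66  66  74 142 162 162 162 161 161 161 162 161 160 161
 161 162 161 160]
(447, 310) 0 [ 0.376 -0.479  0.   ]
(447, 310) 0.1 [ 0.432 -0.44   0.1  ]
(447, 310) 0.2 [ 0.488 -0.401  0.2  ]
(447, 310) 0.25 [ 0.515 -0.382  0.25 ]
(453, 310) 0 [ 0.376 -0.489  0.   ]
(453, 310) 0.1 [ 0.432 -0.448  0.1  ]
(453, 310) 0.2 [ 0.488 -0.407  0.2  ]
(453, 310) 0.25 [ 0.515 -0.387  0.25 ]
top (573, 310) 0 [ 0.424 -0.479  0.   ]
top (573, 310) 0.1 [ 0.421 -0.425  0.1  ]
top (573, 310) 0.2 [ 0.417 -0.371  0.2  ]
top (573, 310) 0.25 [ 0.415 -0.345  0.25 ]
top (583, 310) 0 [ 0.423 -0.501  0.   ]
top (583, 310) 0.1 [ 0.419 -0.445  0.1  ]
top (583, 310) 0.2 [ 0.416 -0.389  0.2  ]
top (583, 310) 0.25 [ 0.414 -0.361  0.25 ]
```

The box is only about 0.1 m high, so it's clear. The post is at (0.572, -0.2835) with yaw -1°, which confirms the first fix. I'll descend and grip.

Emit:
send_rows --series '[0.01,0.012,0.15,0,0.01,0.012,0.3,0,0.01,0.012,0.45,0,0.01,0.012,0.6,0,0.01,0.012,0.7,0]'

```text
clock: 3.32
ee_pos: [0.5717, -0.2836, 0.229]
orientation: [-179.9, 0.1, -1.2]
contact_force: [0.2, -0.8, 0.6]
opening: 1.002
grip_force: 0.0
```

Emit:
send_rows --series '[0,0,0.15,0,0,0,0.3,0,0,0,0.4,0,0,0,0.48,0,0,0,0.48,0]'

```text
clock: 3.95
ee_pos: [0.572, -0.2836, 0.1725]
orientation: [-180.0, 0.1, -1.2]
contact_force: [0.5, -0.3, -0.6]
opening: 0.998
grip_force: 0.0
```

Emit:
send_rows --series '[0,0,0,0,0,0,0,0,0,0,0,0,0,0,0,0,0,0,0,0]' --jaw -1

```text
clock: 4.58
ee_pos: [0.5724, -0.2839, 0.1735]
orientation: [180.0, -0.0, -1.2]
contact_force: [0.8, -0.5, 0.2]
opening: 0.504
grip_force: 0.0
```

Emit:
send_rows --series '[0,0,0,0,0,0,0,0,0,0,0,0,0,0,0,0,0,0,0,0]'

```text
clock: 5.2
ee_pos: [0.5724, -0.2838, 0.1734]
orientation: [-180.0, 0.0, -1.2]
contact_force: [0.4, 0.9, 0.4]
opening: 0.167
grip_force: 30.0
```

The post is gripped at 15.7 mm opening and 30 N. I'll lift straight up.

Emit:
send_rows --series '[0,0,-0.08,0,0,0,-0.2,0,0,0,-0.4,0,0,0,-0.65,0,0,0,-0.9,0]'

```text
clock: 5.82
ee_pos: [0.5724, -0.284, 0.2835]
orientation: [180.0, -0.0, -1.2]
contact_force: [-0.3, -0.9, -1.5]
opening: 0.165
grip_force: 30.0
```

Emit:
send_rows --series '[0,0,-0.25,0,0,0,-0.5,0,0,0,-0.75,0,0,0,-0.92,0,0,0,-0.92,0]'

```text
clock: 6.45
ee_pos: [0.5732, -0.2844, 0.3956]
orientation: [179.8, -0.3, -1.2]
contact_force: [0.6, -0.1, -2.4]
opening: 0.165
grip_force: 30.0
```

Run:
```python
from h import *;from plant import env
f=env.grab_frame("wrist");cv2.imwrite("pics/w2.png",f["image"][:,:,::-1])
s=env.sense();print(s["clock"],s["ee_pos"],s["orientation"],s["opening"],s["contact_force"],s["q"])
```

```text
6.5 [ 0.57260491 -0.28406856  0.39334601] [ 1.79914052e+02 -1.25504233e-01 -1.19294079e+00] 0.16375542791729106 [ 0.13142077 -0.17700055 -1.9589043 ] [-3.41341378e+01  1.59024502e+01  6.05790997e+01 -3.99201120e-03
  1.03366387e+02  5.70579691e+01]
```

View pics/w2.png

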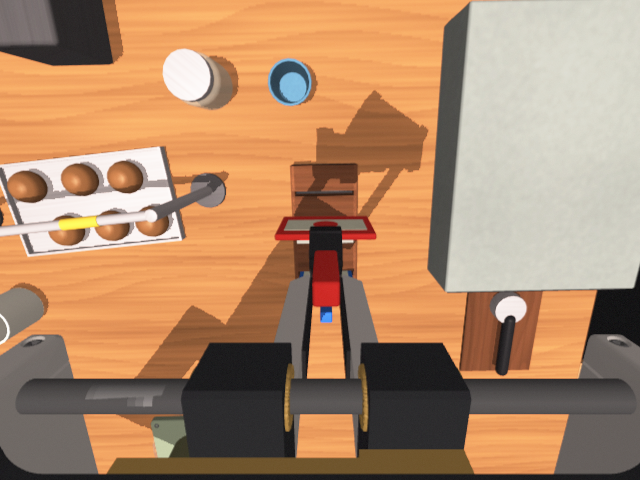

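The sign is out of its slot and held at its post at (326,280); the other two signs are still in the stand. I'll carry it high to the robot side of the green band.

Emit:
send_rows --series '[-0.02,-0.12,0,0,-0.05,-0.3,0,0,-0.09,-0.48,0,0,-0.12,-0.66,0,0,-0.157,-0.835,0,0]'

```text
clock: 7.12
ee_pos: [0.5553, -0.1813, 0.3921]
orientation: [180.0, -0.0, -1.1]
contact_force: [0.4, 0.4, -0.7]
opening: 0.161
grip_force: 30.0
```

Emit:
send_rows --series '[-0.03,-0.167,0,0,-0.06,-0.334,0,0,-0.095,-0.5,0,0,-0.126,-0.668,0,0,-0.157,-0.835,0,0]'

```text
clock: 7.75
ee_pos: [0.5386, -0.0814, 0.3918]
orientation: [-180.0, -0.0, -1.2]
contact_force: [0.1, -0.8, -1.3]
opening: 0.163
grip_force: 30.0
```

Emit:
send_rows --series '[-0.03,-0.167,0,0,-0.06,-0.334,0,0,-0.095,-0.5,0,0,-0.126,-0.668,0,0,-0.157,-0.835,0,0]'

```text
clock: 8.38
ee_pos: [0.5219, 0.0192, 0.3919]
orientation: [-180.0, -0.0, -1.2]
contact_force: [0.7, 0.1, -1.6]
opening: 0.169
grip_force: 30.0
```

Emit:
send_rows --series '[-0.03,-0.167,0,0,-0.06,-0.334,0,0,-0.095,-0.5,0,0,-0.126,-0.668,0,0,-0.157,-0.835,0,0]'

```text
clock: 9.0
ee_pos: [0.505, 0.1198, 0.3919]
orientation: [-180.0, -0.0, -1.2]
contact_force: [0.0, -0.4, -2.5]
opening: 0.166
grip_force: 30.0
```

Emit:
send_rows --series '[-0.04,-0.2,0,-0.01,-0.08,-0.42,0,-0.02,-0.12,-0.64,0,-0.034,-0.157,-0.835,0,-0.034,-0.157,-0.835,0,-0.034]'

```text
clock: 9.62
ee_pos: [0.4879, 0.2206, 0.3917]
orientation: [180.0, 0.0, 5.1]
contact_force: [0.2, 0.1, -1.5]
opening: 0.164
grip_force: 30.0
```

Run:
```python
from h import *;from plant import env;import pickle
f=env.grab_frame("wrist");cv2.imwrite("pics/w3.png",f["image"][:,:,::-1]);pickle.dump(f,open("f3.pkl","wb"))
s=env.sense();print(s["clock"],s["ee_pos"],s["orientation"],s["opening"],s["contact_force"])
for c in H:
  for b in blobs(f,c,60):print(c,b[0],b[1],onz(f,b[0],.2))
```

```text
9.675 [0.48823775 0.21954458 0.39176686] [1.79958514e+02 5.13700514e-03 5.01721936e+00] 0.16003669688262473 [ 0.46242774 -0.4403424  -1.3804276 ]
green [330.27586207 157.9862069 ] [311, 153, 40, 11, 435] [0.54974913 0.22066617 0.2       ]
yellow [533.66572238 159.00849858] [514, 155, 40, 9, 353] [ 0.56856806 -0.00244234  0.2       ]
red [325.76805252 230.2702407 ] [275, 217, 101, 23, 914] [0.46720015 0.21826957 0.2       ]
red [325.12871287 224.17821782] [314, 222, 23, 5, 101] [0.47445954 0.21966557 0.2       ]
red [325.5622435  278.79001368] [312, 250, 29, 56, 1462] [0.40586776 0.21304302 0.2       ]
```

View pics/w3.png

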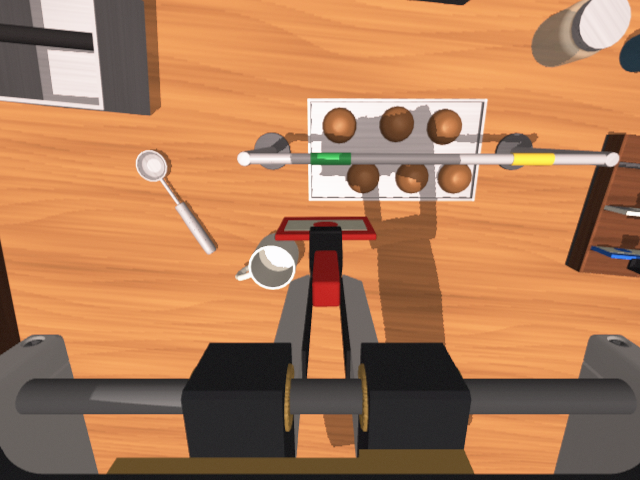

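The wrist view gives green at (330,158) and yellow at (534,159), matching the earlier fixes to about 3 mm. The rail runs parallel to the tool's y. I'll lower so the rail faces the hook's opening, then move in.

Emit:
send_rows --series '[0,0.017,-0.0,0,0,0.017,0.25,0,0,0.017,0.5,0,0,0.017,0.75,0,0,0.017,0.948,0]'

```text
clock: 10.3
ee_pos: [0.4886, 0.2156, 0.2767]
orientation: [180.0, 0.1, 4.8]
contact_force: [-0.6, 0.3, -2.3]
opening: 0.169
grip_force: 30.0
```

Emit:
send_rows --series '[0,0,0,0,0,0,0,0,0.06,0,0,0,0.12,0,0,0,0.12,0,0,0]'

```text
clock: 10.92
ee_pos: [0.504, 0.2182, 0.2785]
orientation: [-180.0, -0.0, 4.9]
contact_force: [0.2, -0.5, -1.9]
opening: 0.165
grip_force: 30.0
```

Run:
```python
from h import *;from plant import env;import pickle
o=[]
for n,(r,c) in {"scene":((110,210),(300,420)),"wrist":((140,300),(230,430))}.items():
  f=env.grab_frame(n);pickle.dump(f,open(n+"4.pkl","wb"));o.append(cv2.resize(f["image"][r[0]:r[1],c[0]:c[1]],(400,360),interpolation=2))
cv2.imwrite("pics/c4.png",np.hstack(o)[:,:,::-1])
s=env.sense();print(s["clock"],s["ee_pos"],s["orientation"],s["opening"],s["contact_force"])
for c in H:
  for b in blobs(f,c,60):print(c,b[0],b[1],onz(f,b[0],.2))
```

```text
11.025 [0.50326162 0.21823509 0.27810972] [-1.79998735e+02  1.04191506e-02  4.93101570e+00] 0.16499920866512058 [ 0.43139565  0.82912535 -1.16334581]
green [326.71653543 187.4848144 ] [299, 180, 56, 16, 889] [0.54899527 0.22093132 0.2       ]
yellow [610.71289875 187.94313454] [582, 182, 58, 13, 721] [ 0.56798873 -0.00319818  0.2       ]
red [325.84130688 230.79346558] [275, 217, 101, 23, 857] [0.51349784 0.21855785 0.2       ]
red [325.15841584 224.24752475] [314, 222, 23, 5, 101] [0.51898026 0.21959231 0.2       ]
red [325.55785124 278.9476584 ] [312, 250, 29, 56, 1452] [0.47072391 0.21510404 0.2       ]
```

View pics/c4.png

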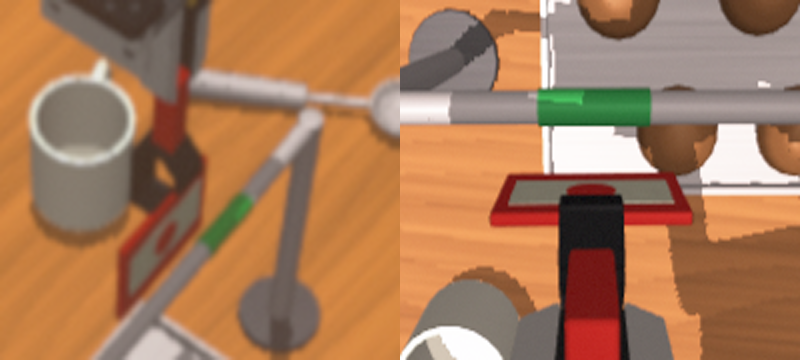

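The sign lines up with the green band: columns 326.7 and 325.8. Moving in 46 mm.

Emit:
send_rows --series '[0.09,0,0,0,0.18,0,0,0,0.28,0,0,0,0.384,0,0,0,0.384,0,0,0]'

```text
clock: 11.65
ee_pos: [0.5499, 0.222, 0.2777]
orientation: [180.0, 0.0, 4.9]
contact_force: [-1.4, -0.8, -1.5]
opening: 0.165
grip_force: 30.0
```

Emit:
send_rows --series '[0,0,0.05,0,0,0,0.1,0,0,0,0.15,0,0,0,0.19,0,0,0,0.19,0]'

```text
clock: 12.28
ee_pos: [0.5486, 0.2221, 0.2546]
orientation: [180.0, 0.1, 4.9]
contact_force: [-0.3, -0.3, -2.6]
opening: 0.161
grip_force: 30.0
```

Run:
```python
from h import *;from plant import env;import pickle
o=[]
for n,(r,c) in {"scene":((110,210),(300,420)),"wrist":((140,300),(230,430))}.items():
  f=env.grab_frame(n);pickle.dump(f,open(n+"5.pkl","wb"));o.append(cv2.resize(f["image"][r[0]:r[1],c[0]:c[1]],(400,360),interpolation=2))
cv2.imwrite("pics/c5.png",np.hstack(o)[:,:,::-1])
s=env.sense();print(s["clock"],s["ee_pos"],s["orientation"],s["opening"],s["contact_force"])
```

```text
12.375 [0.54907252 0.22217013 0.25541613] [-1.79998796e+02 -1.32235745e-02  4.93470820e+00] 0.16141478511210852 [ 0.2409209   0.2627215  -2.18750811]
```

View pics/c5.png

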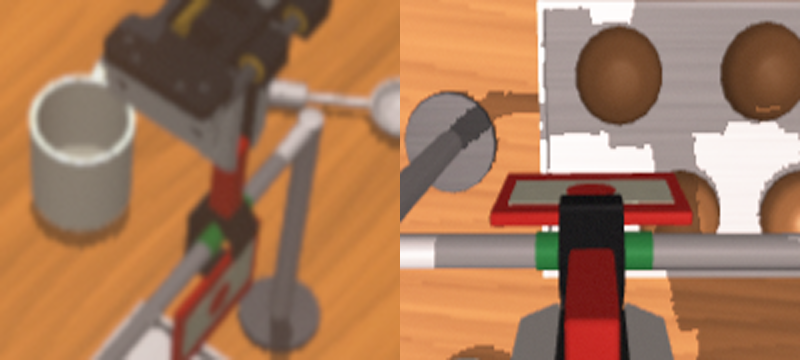

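The rail now passes inside the hook, centred on the green band. I'll lower gently to contact.

Emit:
send_rows --series '[0,0,0.01,0,0,0,0.02,0,0,0,0.03,0,0,0,0.04,0,0,0,0.04,0]'

```text
clock: 13.0
ee_pos: [0.5489, 0.2221, 0.2503]
orientation: [180.0, 0.0, 4.9]
contact_force: [-0.4, -0.9, -2.2]
opening: 0.164
grip_force: 30.0
```

Emit:
send_rows --series '[0,0,0.005,0,0,0,0.01,0,0,0,0.015,0,0,0,0.015,0,0,0,0.015,0]'

```text
clock: 13.62
ee_pos: [0.5491, 0.2222, 0.2487]
orientation: [-180.0, -0.0, 4.9]
contact_force: [0.3, 0.2, -0.5]
opening: 0.167
grip_force: 30.0
```

Emit:
send_rows --series '[0,0,0.005,0,0,0,0.008,0,0,0,0.008,0,0,0,0.008,0,0,0,0.008,0]'

```text
clock: 14.25
ee_pos: [0.5493, 0.2222, 0.248]
orientation: [-180.0, -0.0, 4.9]
contact_force: [1.2, 0.0, 0.1]
opening: 0.165
grip_force: 30.0
```

Light contact with the hook seated on green. I'll slide along tool +y towards yellow.

Emit:
send_rows --series '[0,0.06,0,0,0,0.17,0,0,0,0.29,0,0,0,0.41,0,0,0,0.53,0,0]'

```text
clock: 14.88
ee_pos: [0.5547, 0.1576, 0.2479]
orientation: [-180.0, -0.0, 4.9]
contact_force: [1.3, 1.7, -0.2]
opening: 0.167
grip_force: 30.0
```

Emit:
send_rows --series '[0,0.11,0,0,0,0.22,0,0,0,0.33,0,0,0,0.42,0,0,0,0.47,0,0]'

```text
clock: 15.5
ee_pos: [0.5595, 0.102, 0.2479]
orientation: [-180.0, -0.0, 4.9]
contact_force: [1.9, 1.5, 1.1]
opening: 0.167
grip_force: 30.0
```

Run:
```python
from h import *;from plant import env
f=env.grab_frame("wrist")
s=env.sense();print(s["clock"],s["ee_pos"],s["orientation"],s["opening"],s["contact_force"])
for c in("green","yellow"):
  for b in blobs(f,c,60):print(c,b[0],b[1],onz(f,b[0],.2))
```

```text
15.55 [0.55955818 0.10142918 0.2478108 ] [ 1.79967474e+02 -9.13826548e-03  4.88699485e+00] 0.16160663741167583 [1.15010726 0.23468862 1.36565159]
green [162.37896825 255.00694444] [132, 247, 62, 17, 1008] [0.54874982 0.2228445  0.2       ]
```

Emit:
send_rows --series '[0,0.08,0,0,0,0.18,0,0,0,0.29,0,0,0,0.4,0,0,0,0.5,0,0]'

```text
clock: 16.18
ee_pos: [0.5646, 0.0419, 0.2478]
orientation: [-180.0, -0.0, 4.9]
contact_force: [2.0, 0.7, 1.7]
opening: 0.163
grip_force: 30.0
```

Run:
```python
from h import *;from plant import env
f=env.grab_frame("wrist")
s=env.sense();print(s["clock"],s["ee_pos"],s["orientation"],s["opening"],s["contact_force"])
H["yellow"]=((18,40),90)
for c in("green","yellow"):
  for b in blobs(f,c,60):print(c,b[0],b[1],onz(f,b[0],.2))
cv2.imwrite("pics/w6.png",f["image"][:,:,::-1])
```

```text
16.225 [0.56482609 0.04024616 0.24778274] [ 1.79903454e+02 -7.64484072e-03  4.83780915e+00] 0.1632580434851579 [ 1.7051441  -0.51533367  1.26047763]
green [ 80.43649194 255.01310484] [50, 247, 62, 17, 992] [0.54864761 0.22349862 0.2       ]
yellow [382.66727605 254.48354662] [352, 245, 62, 19, 1094] [ 0.56840282 -0.00078755  0.2       ]
yellow [ 85. 246.] [55, 246, 61, 1, 61] [0.55609939 0.21926283 0.2       ]
yellow [287.8275 398.5425] [284, 364, 10, 67, 400] [0.43170621 0.06257696 0.2       ]
yellow [363.61956522 398.91304348] [358, 364, 11, 68, 368] [ 0.43691286 -0.002153    0.2       ]
yellow [308.1649106 464.0116539] [108, 449, 365, 25, 6264] [0.35999166 0.04002471 0.2       ]
```

View pics/w6.png

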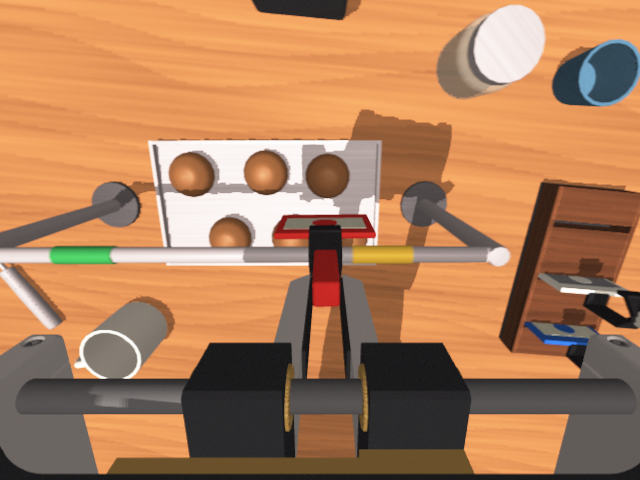

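The yellow band is at column 382.7 and the hook at 325.5, so about 41 mm is left; the hook is still on the rail.

Emit:
send_rows --series '[0,0.07,0,0,0,0.15,0,0,0,0.23,0,0,0,0.3,0,0,0,0.34,0,0]'

```text
clock: 16.85
ee_pos: [0.5681, 0.0017, 0.2478]
orientation: [-180.0, -0.0, 4.9]
contact_force: [0.7, 2.8, 1.6]
opening: 0.166
grip_force: 30.0
```

Emit:
send_rows --series '[0,0,0,0,0,0,0,0,0,0,0,0,0,0,0,0,0,0,0,0]'

```text
clock: 17.48
ee_pos: [0.5681, 0.0018, 0.2478]
orientation: [179.9, -0.0, 4.9]
contact_force: [2.5, -2.2, 0.7]
opening: 0.169
grip_force: 30.0
```

Run:
```python
from h import *;from plant import env
f=env.grab_frame("wrist")
s=env.sense();print(s["clock"],s["ee_pos"],s["orientation"],s["opening"],s["contact_force"])
H["yellow"]=((18,40),90)
for b in blobs(f,"yellow",60):print(b[0],b[1],onz(f,b[0],.2))
h=cv2.cvtColor(f["image"],cv2.COLOR_RGB2HSV)[255].astype(int);print([(i,*h[i]) for i in list(range(286,314,2))+list(range(338,366,2))])
```

```text
17.525 [0.5680949  0.0017918  0.24777436] [ 1.79951427e+02 -6.51712320e-03  4.92598500e+00] 0.16727138738957842 [ 1.92467566 -0.82013689  1.96402518]
[349.01140684 254.40684411] [342, 245, 15, 19, 263] [ 0.56977856 -0.01596631  0.2       ]
[ 30.5 246. ] [0, 246, 62, 1, 62] [0.55614194 0.21900669 0.2       ]
[302.45454545 254.21900826] [296, 246, 14, 18, 242] [0.56695291 0.01857045 0.2       ]
[287.71501272 399.06870229] [284, 363, 10, 69, 393] [0.43465382 0.02245018 0.2       ]
[363.60053619 398.53351206] [358, 364, 11, 68, 373] [ 0.44076357 -0.04228134  0.2       ]
[308.74412995 463.97040849] [108, 449, 366, 25, 6218] [ 0.36358741 -0.00071329  0.2       ]
[(286, np.int64(4), np.int64(24), np.int64(170)), (288, np.int64(6), np.int64(24), np.int64(170)), (290, np.int64(6), np.int64(23), np.int64(170)), (292, np.int64(2), np.int64(24), np.int64(172)), (294, np.int64(6), np.int64(24), np.int64(172)), (296, np.int64(21), np.int64(161), np.int64(222)), (298, np.int64(22), np.int64(182), np.int64(228)), (300, np.int64(22), np.int64(181), np.int64(228)), (302, np.int64(22), np.int64(181), n
[... 268 characters left out ...]
(338, np.int64(0), np.int64(94), np.int64(38)), (340, np.int64(165), np.int64(18), np.int64(28)), (342, np.int64(170), np.int64(26), np.int64(30)), (344, np.int64(22), np.int64(178), np.int64(230)), (346, np.int64(22), np.int64(179), np.int64(229)), (348, np.int64(22), np.int64(178), np.int64(231)), (350, np.int64(22), np.int64(179), np.int64(229)), (352, np.int64(22), np.int64(180), np.int64(230)), (354, np.int64(22), np.int64(179), np.int64(231)), (356, np.int64(20), np.int64(131), np.int64(214)), (358, np.int64(6), np.int64(23), np.int64(178)), (360, np.int64(4), np.int64(23), np.int64(179)), (362, np.int64(4), np.int64(23), np.int64(177)), (364, np.int64(2), np.int64(24), np.int64(180))]
```

The band spans columns 296–356 and the hook 310–342, so the hook is centred. Releasing.

Emit:
send_rows --series '[0,0,0,0,0,0,0,0,0,0,0,0,0,0,0,0,0,0,0,0]' --jaw 0.2

```text
clock: 18.15
ee_pos: [0.5679, 0.0022, 0.2477]
orientation: [-180.0, 0.0, 4.9]
contact_force: [-0.2, -0.9, 0.3]
opening: 0.599
grip_force: 0.0
```

Emit:
send_rows --series '[0,0,0,0,0,0,0,0,0,0,0,0,0,0,0,0,0,0,0,0]'

```text
clock: 18.77
ee_pos: [0.568, 0.0022, 0.2477]
orientation: [-180.0, -0.0, 4.9]
contact_force: [0.1, -0.1, -0.8]
opening: 0.599
grip_force: 0.0
```

Emit:
send_rows --series '[0,0,-0.1,0,0,0,-0.3,0,0,0,-0.5,0,0,0,-0.75,0,0,0,-1,0]'

```text
clock: 19.4
ee_pos: [0.5681, 0.0022, 0.3697]
orientation: [180.0, -0.1, 4.9]
contact_force: [0.3, -0.1, 0.3]
opening: 0.601
grip_force: 0.0
```

Emit:
send_rows --series '[0,0,0,0,0,0,0,0,0,0,0,0,0,0,0,0,0,0,0,0]'

```text
clock: 20.02
ee_pos: [0.5678, 0.0022, 0.367]
orientation: [-180.0, 0.1, 4.9]
contact_force: [0.1, 0.4, -0.8]
opening: 0.6
grip_force: 0.0
```

Run:
```python
from h import *;from plant import env
f=env.grab_frame("wrist");g=env.grab_frame("scene")
s=env.sense();print(s["clock"],s["ee_pos"],s["opening"],s["contact_force"])
H["yellow"]=((18,40),90)
for b in blobs(f,"yellow",60):print(b[0],b[1])
for b in blobs(f,"red",60):print("red",b[0],b[1])
o=[cv2.resize(f["image"],(400,300)),cv2.resize(g["image"][200:290,240:360],(400,300),interpolation=2)]
cv2.imwrite("pics/w7.png",np.hstack(o)[:,:,::-1])
```

```text
20.125 [0.56793728 0.00218177 0.36739103] 0.5994750207533963 [ 0.38104324  0.0859692  -0.585427  ]
[310.46511628 217.04651163] [306, 211, 10, 13, 129]
[342.15267176 217.        ] [337, 211, 11, 13, 131]
[201.49042146 398.11366539] [192, 363, 25, 69, 783]
[449.80081301 397.84823848] [435, 363, 25, 69, 738]
[403.07984314 463.83654902] [206, 449, 366, 25, 6375]
red [351.3715847 204.6284153] [338, 195, 25, 15, 183]
red [304.78536585 203.63902439] [290, 196, 47, 14, 205]
red [326.31991952 227.61770624] [318, 213, 18, 30, 497]
```

View pics/w7.png

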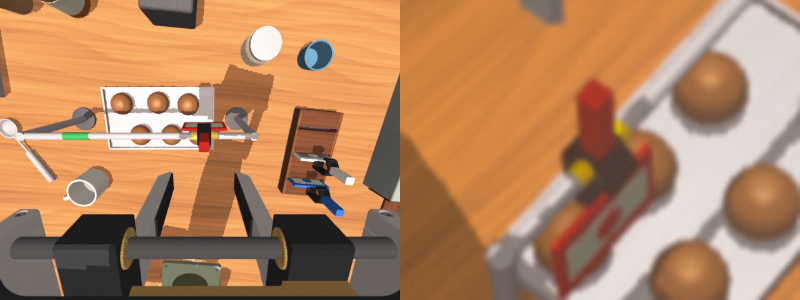

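The sign hangs centred on yellow, which shows evenly on both sides (306–316 and 337–348), and the gripper is clear. I'll let it settle, check it is still, and hand in.

Emit:
send_rows --series '[0,0,0,0,0,0,0,0,0,0,0,0,0,0,0,0,0,0,0,0]'

```text
clock: 20.75
ee_pos: [0.568, 0.0022, 0.3677]
orientation: [-180.0, -0.0, 4.9]
contact_force: [0.3, 0.3, 0.0]
opening: 0.598
grip_force: 0.0
```

Emit:
send_rows --series '[0,0,0,0,0,0,0,0,0,0,0,0,0,0,0,0,0,0,0,0]'

```text
clock: 21.38
ee_pos: [0.568, 0.0022, 0.3677]
orientation: [-180.0, 0.0, 4.9]
contact_force: [0.4, 1.4, 0.8]
opening: 0.599
grip_force: 0.0
```

Run:
```python
from h import *;from plant import env
P=[]
for i in range(6):
  P.append(max(blobs(env.grab_frame("wrist"),"red",60),key=lambda b:b[1][4])[0])
P=np.array(P);print(P.round(2).tolist())
if np.ptp(P,axis=0).max()<1: print(env.close_job())
```

```text
[[326.17, 227.69], [326.14, 227.69], [326.17, 227.69], [326.14, 227.73], [326.17, 227.69], [326.16, 227.71]]
the job is handed in; nothing more can be done
None
```

The red sign was hooked on at the green band, slid along the rail, and left hanging free and still on the yellow band; the job was handed in at about 22 s (the hand-in call returned no verdict).

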